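Make a converter safe, find its loose terminal bolt, hold the shroud open

TASK

Make the power converter safe first: push the orange discharge plug fully home in its orange-ringed socket and let go of it, without touching the terminals before that. Then press down with a firm tap on each of the three terminal bolts, left, middle, right as the robot sees them, to find the one that gives; lift the shroud behind that loose bolt to more than half open and finish while still holding it up, so that a colleague can tighten the connection. Leave the other two shrouds shut, the plug in place and everything else on the bench where it lies.

Things in the scene. Friction and masses are not known exactly. Their poses are not given: they have to be found in the camera images.
- converter: white power converter, 260 x 320 mm (x, y), fixed, flat deck 80 mm above the bench. Origin: centre of its underside; +x points away from the robot, +y to its left (yaw within 0.2 rad). Near half: grey terminal block with 3 bolts along y, behind it 3 dark shrouds; socket at the right end. Far half: circuit board; capacitors 42 mm and relay above the deck start 70 mm behind the shroud hinges
- socket (a point): centre of the mouth of the rectangular socket in the converter's deck, ringed in orange: opening 42.5 mm along the converter's x, 26.5 mm along its y, chamfered 3 mm, 56 mm deep, 80 mm above the bench; axes as the converter's. Nearest bolt and shroud (right): 85 mm to its left. Heat-sink fins 22 mm above the deck begin 80 mm behind it
- plug: orange discharge plug standing upright on the bench right of the converter, about 0.16 kg: black blade 39.6 x 23.6 mm (x, y), 50 mm long; orange flange 60 x 40 mm, 50 to 58 mm up; orange grip 44 mm (x) x 18 mm (y), 58 to 100 mm up. Origin: centre of the blade's lower end. Home: flange on the deck, origin 50 mm below the socket mouth, its x along the converter's x (either way round)
- bolt_left_top (a point): centre of the top of the left (highest y) clamp bolt: steel hexagon head 22 mm across, flange 27 mm across; at the start the head's top is 98 mm above the bench, its flange 6 mm clear of the deck. Bolt spacing 70 mm along the converter's y; bolts sit 97.5 mm before the converter's origin. All three look alike
- bolt_left (a joint): how far the left (highest y) clamp bolt has gone down (m), 0 at the start. A tight bolt bears hard on its clamp and moves less than 1 mm; the loose one gives way at 1 to 2 N, sinks 5 mm and stays down. Which one is loose changes from start to start
- shroud_left (a joint): opening angle (rad) of the left (highest y) shroud, a dark plate 78 mm (x) x 62 mm (y) x 5 mm behind its bolt, hinged along y at its far edge; 0 closed, 1.4 fully up. It is not latched; a light spring (0.04 N m/rad) and its weight (60 g) shut it as soon as it is let go
- tab_left (a point): centre of the top of the blue thumb tab on the left (highest y) shroud: an upright tab 10 mm thick (along the converter's y), 24 mm long (x) and 34 mm tall above the shroud plate, 62 mm before the hinge; top 120 mm above the bench when shut. Tabs are 70 mm apart; it may turn between the fingers as the shroud swings
- hinge_left (a point): middle of the hinge line of the left (highest y) shroud, 62 mm behind and 39 mm below the tab's top when shut; the shroud swings up and away from the robot about the converter's y
- bolt_mid_top (a point): centre of the top of the middle clamp bolt: steel hexagon head 22 mm across, flange 27 mm across; at the start the head's top is 98 mm above the bench, its flange 6 mm clear of the deck. Bolt spacing 70 mm along the converter's y; bolts sit 97.5 mm before the converter's origin. All three look alike
- bolt_mid (a joint): how far the middle clamp bolt has gone down (m), 0 at the start. A tight bolt bears hard on its clamp and moves less than 1 mm; the loose one gives way at 1 to 2 N, sinks 5 mm and stays down. Which one is loose changes from start to start
- shroud_mid (a joint): opening angle (rad) of the middle shroud, a dark plate 78 mm (x) x 62 mm (y) x 5 mm behind its bolt, hinged along y at its far edge; 0 closed, 1.4 fully up. It is not latched; a light spring (0.04 N m/rad) and its weight (60 g) shut it as soon as it is let go
- tab_mid (a point): centre of the top of the blue thumb tab on the middle shroud: an upright tab 10 mm thick (along the converter's y), 24 mm long (x) and 34 mm tall above the shroud plate, 62 mm before the hinge; top 120 mm above the bench when shut. Tabs are 70 mm apart; it may turn between the fingers as the shroud swings
- hinge_mid (a point): middle of the hinge line of the middle shroud, 62 mm behind and 39 mm below the tab's top when shut; the shroud swings up and away from the robot about the converter's y
- bolt_right_top (a point): centre of the top of the right (lowest y) clamp bolt: steel hexagon head 22 mm across, flange 27 mm across; at the start the head's top is 98 mm above the bench, its flange 6 mm clear of the deck. Bolt spacing 70 mm along the converter's y; bolts sit 97.5 mm before the converter's origin. All three look alike
- bolt_right (a joint): how far the right (lowest y) clamp bolt has gone down (m), 0 at the start. A tight bolt bears hard on its clamp and moves less than 1 mm; the loose one gives way at 1 to 2 N, sinks 5 mm and stays down. Which one is loose changes from start to start
- shroud_right (a joint): opening angle (rad) of the right (lowest y) shroud, a dark plate 78 mm (x) x 62 mm (y) x 5 mm behind its bolt, hinged along y at its far edge; 0 closed, 1.4 fully up. It is not latched; a light spring (0.04 N m/rad) and its weight (60 g) shut it as soon as it is let go
- tab_right (a point): centre of the top of the blue thumb tab on the right (lowest y) shroud: an upright tab 10 mm thick (along the converter's y), 24 mm long (x) and 34 mm tall above the shroud plate, 62 mm before the hinge; top 120 mm above the bench when shut. Tabs are 70 mm apart; it may turn between the fingers as the shroud swings
- hinge_right (a point): middle of the hinge line of the right (lowest y) shroud, 62 mm behind and 39 mm below the tab's top when shut; the shroud swings up and away from the robot about the converter's y
- driver: bystander: red-handled screwdriver, 160 mm long, lying at the near left; origin midway along it, underside
- meter: bystander: yellow and black hand multimeter 190 x 90 x 36 mm lying left of the converter; origin centre of its underside
- fuse: bystander: white ceramic blade fuse 122 x 34 x 34 mm lying beyond the plug; origin centre of its underside
- cleaner: bystander: white cleaner bottle, 54 mm across, 130 mm tall, at the far right; origin centre of its underside
- link: bystander: flat copper link bar 60 x 20 x 6 mm with two holes, lying in front of the socket end of the converter; origin centre of its underside
- tape: bystander: roll of blue tape, 90 mm across, 19 mm high, lying flat at the right; origin centre of its underside
Not all that is in view belongs to the job. Of the things like the plug, leave any that is pink or turquoise; of the rest the smaller one is meant.

How it is judged:
On the way, in this order (a step that is already met when the one before it is completed fails the run):
1. the discharge plug is fully home in its socket and let go (z of plug in the frame of socket below -0.046 m and horizontal distance between plug and socket below 0.006 m and angle between plug's own z axis and vertical below 0.08 rad and contact force between the fingers and plug below 0.3 N), for 0.2 s.
2. the left bolt is tapped (contact force between the fingers and bolt_left above 3 N), for 0.01 s.
3. the middle bolt is tapped (contact force between the fingers and bolt_mid above 3 N), for 0.01 s.
4. the right bolt is tapped (contact force between the fingers and bolt_right above 3 N), for 0.01 s.
At the end, for the whole second after the job is handed in: Plug home (within 4 mm of fully down, upright); the shroud behind the bolt that sank (over 3 mm) is open more than 0.7 rad (half its swing) with the fingers bearing on it; the other two shrouds are shut (under 0.1 rad). Holds through the last second (z of plug in the frame of socket below -0.046 m and horizontal distance between plug and socket below 0.006 m and angle between plug's own z axis and vertical below 0.08 rad and ((value of joint bolt_left above 0.003 m and value of joint shroud_left above 0.7 rad and contact force between the fingers and shroud_left above 0.2 N and value of joint each of shroud_mid, shroud_right below 0.1 rad) or (value of joint bolt_mid above 0.003 m and value of joint shroud_mid above 0.7 rad and contact force between the fingers and shroud_mid above 0.2 N and value of joint each of shroud_left, shroud_right below 0.1 rad) or (value of joint bolt_right above 0.003 m and value of joint shroud_right above 0.7 rad and contact force between the fingers and shroud_right above 0.2 N and value of joint each of shroud_left, shroud_mid below 0.1 rad))); the arm keeps its last pose, push and grip.
It fails at once if a bolt is touched before the discharge plug is home (z of plug in the frame of socket above -0.04 m and (contact force between the fingers and bolt_left above 1 N or contact force between the fingers and bolt_mid above 1 N or contact force between the fingers and bolt_right above 1 N)).
It fails at once if a shroud is lifted whose bolt has not been found loose ((value of joint shroud_left above 0.25 rad and value of joint bolt_left below 0.0025 m) or (value of joint shroud_mid above 0.25 rad and value of joint bolt_mid below 0.0025 m) or (value of joint shroud_right above 0.25 rad and value of joint bolt_right below 0.0025 m)).
It fails at once if something else on the bench is pushed more than 3 cm (distance of any of driver, meter, fuse, cleaner, tape, link from where it was at the start of the episode above 0.03 m).
It also fails if it takes over 67 s, if anything falls off the work surface, if the arm or the gripper's body presses on something with over 40 N, if the wrist force passes 120 N, or if a joint passes its speed limit or range.

ROBOT

A 6-joint arm with a two-finger parallel gripper is mounted at the origin on the work surface. World frame = base frame: x ahead of the robot, y to its left, z up, the work surface at z = 0. Lengths are in m, angles in rad, forces in N, time in s.
With the tool pointing down it reaches from about 0.35 to 0.775 m from the base axis. Payload 7.3 kg.
Tool frame: the origin (TCP) lies midway between the tips of the shut fingers; the grasp point (between the pads) lies 19 mm behind it (robot.grasp_offset is the z of the grasp point in the tool frame, in m); z points along the fingers, y is the direction in which the jaws open and shut (so a half turn about z gives the same grasp; the last joint's range is limited). The gripper opens to 92 mm and grips with 3 to 60 N. Pads are 19 mm wide; open, the fingers measure 130 mm over their backs; the gripper's body (75 mm by 190 mm) begins 47 mm behind the grasp point.
Start: joints at [-1.366, 0.342, 1.524, -0, 1.275, -0.146], TCP at [0.18, -0.493, 0.227] pointing down, gripper open.
Joint ranges: [-2.53, 2.53], [-0.77, 2.02], [0.04, 2.7], [-1, 4.14], [0.28, 2.66], [-3.11, 3.11]. Speed limits (rad/s): [2.57, 2.57, 3.14, 3.14, 3.14, 3.14].

INTERFACE

Orientations are given as [roll, pitch, yaw] about the fixed x, y, z axes, in that order (R = Rz(yaw) Ry(pitch) Rx(roll)).
In Python, from cell import observe, imaging, workorder, robot gives the robot as it stands. The module is installed in compiled form; this text tells all that it offers.
- The arm moves only by the tool send_rows, never from a script. Its argument "series" is a list of rows, each a list of 7 numbers: the shift along the tool's x, y, z in m, then the turn, a rotation vector about the tool's x, y, z in rad, then the closure, from 0 (fully open) to 1 (shut). A call has 1 to 5 rows; each row shifts and turns the commanded pose from where the row before left it, along the tool's axes as they then stand; what a row does not reach is not made up. A row lasts 1/12 s, in which the tool goes at most 41.7 mm and 7.16 degrees, less where a joint would pass 70% of its speed; a pose out of reach is approached as far as the arm can. A call is refused whole if a number of a shift passes 0.0417 or a number of a turn 0.125, either way. A call with a gripper value outside its range is refused whole. The fingers move at their own pace and stop on an object; "newtons" is the grip in N (left out, the last holds). Time passes only in rows, so rows that do not move let the fingers close. It gives the time, the measured TCP pose, the force and the opening at its end, in the units of the state.
- observe(): the state, without advancing time (a new reading comes with each control period).
- imaging.read_camera(name): name is "side" or "top" or "wrist"; returns a dict with "color" (400x640x3 uint8, red, green, blue), "range_z" (400x640 float32, m along the optical axis (not along the pixel's ray), 0 where there is no reading), "vfov" (degrees; the focal length in pixels is half the picture's height over the tangent of half this angle, whatever the lens; pixels are square), "cx", "cy" (the principal point, pixels), "dist_coeffs" ([k1, k2, p1, p2, k3] as OpenCV has them; the pictures are not rectified), "T" (4x4, takes a point from camera to world coordinates). Camera axes: x right, y down, z forward; pixel columns grow to the right and rows downward; lengths in m; the calibration is good to about 2 mm. A picture is of the moment at which its call begins.
- workorder.hand_in(): hands the job in, once; it reports no verdict.
The state is a dict: "time": time; "qpos": joint angles; "qvel": joint speeds; "joint_efforts": joint torques, N m; "tool_pos": TCP position; "tool_rot": TCP orientation; "contact_force": force on the tool from outside, world axes, zero at the start; "torque": the same for the moment, N m; "opening": finger opening in m.
Only numpy, scipy, OpenCV 4.12 (cv2) and the standard library are available. Lean on these libraries where they do the work, as an engineer would, in place of code of your own. Each camera call takes 0.05 s, during which the arm holds its last target.

## Working session

There is one attempt and no reset: what is moved stays moved. The work goes in short steps, Python scripts to look and compute and a tool call to move; the robot and the scene stay as the last step left them, time stands still between calls to the robot, and variables do not carry over. Pictures are saved under pics/ and viewed, and the job is handed in when it is done.

Besides the shell and the picture viewer there is one more tool, called as name(argument=value, ...), one argument or row to a line, values as JSON. send_rows: Moves the arm, as the interface text tells. Its arguments: {"type":"object","properties":{"series":{"type":"array","items":{"type":"array","items":{"type":"number"}}},"newtons":{"type":"number"}},"required":["series"]}

```bash
mkdir -p pics
cat > h.py <<'E'
import numpy as np, cv2
from cell import observe, imaging, workorder, robot
def cam(n):
    d=imaging.read_camera(n); h=d["color"].shape[0]
    f=h/2/np.tan(np.radians(d["vfov"])/2)
    d["K"]=np.array([[f,0,d["cx"]],[0,f,d["cy"]],[0,0,1]]); d["D"]=np.array(d["dist_coeffs"],float); d["T"]=np.array(d["T"])
    return d
def rays(d,uv):
    p=cv2.undistortPoints(np.array(uv,float).reshape(-1,1,2),d["K"],d["D"]).reshape(-1,2)
    return np.c_[p,np.ones(len(p))]
def onplane(d,uv,z):
    r=rays(d,uv)@d["T"][:3,:3].T; o=d["T"][:3,3]
    return o+r*((z-o[2])/r[:,2])[:,None]
def bydepth(d,uv):
    uv=np.array(uv).reshape(-1,2); r=rays(d,uv)
    z=d["range_z"][uv[:,1].astype(int),uv[:,0].astype(int)]
    return (r*z[:,None])@d["T"][:3,:3].T+d["T"][:3,3]
def proj(d,P):
    Ti=np.linalg.inv(d["T"]); rv=cv2.Rodrigues(Ti[:3,:3])[0]
    return cv2.projectPoints(np.array(P,float).reshape(-1,1,3),rv,Ti[:3,3],d["K"],d["D"])[0].reshape(-1,2)
def save(d,n): cv2.imwrite(f"pics/{n}.png",d["color"][:,:,::-1])
E
python3 - <<'E'
from h import *
np.set_printoptions(precision=4,suppress=True)
for n in ["top","side","wrist"]:
    d=cam(n); save(d,n+"0"); print(n,d["T"][:3].tolist(),d["K"][0,0],d["D"])
print(observe(), robot.grasp_offset)
E
```

```text
top [[0.016111846662458035, -0.9773070154571422, 0.21121412342781193, 0.21929609355538193], [-0.9998669933085753, -0.01628285815452453, 0.000929635621632788, 0.0088342142613181], [0.002530630197166781, -0.2112010086826603, -0.9774393739983223, 1.2727420187096736]] 441.69733396599406 [-0.0766  0.      0.      0.      0.    ]
side [[0.9998548924167999, 0.0020111468301745885, 0.016915951011322598, 0.44008312183484866], [-0.009825311431706866, -0.7431112271549578, 0.6690957833759847, -0.8418306823363235], [0.013916082978336868, -0.6691648969907793, -0.7429836359367948, 1.0644411597213808]] 502.77035769787096 [-0.0839  0.      0.      0.      0.    ]
wrist [[0.34354076362643876, -0.9094552483967718, -0.23424537325319045, 0.24336150858272987], [-0.9391363829844585, -0.33311035413767565, -0.08402586578630686, -0.4705128887872077], [-0.00161179459904275, 0.24885466266444647, -0.9685394978979084, 0.3839748545341846]] 312.71602128232934 [-0.0535  0.      0.      0.      0.    ]
{'time': 0.15, 'qpos': array([-1.366 ,  0.3426,  1.5248,  0.    ,  1.2754, -0.146 ]), 'qvel': array([ 0.0001, -0.0036, -0.0035,  0.0004,  0.0006, -0.0016]), 'joint_efforts': array([  0.0024, -43.147 , -24.4353,   0.0717,   0.0538,  -0.0001]), 'tool_pos': array([ 0.1804, -0.4927,  0.2262]), 'tool_rot': array([-3.1404, -0.0002,  0.3508]), 'contact_force': array([-0.1001, -0.1499,  0.1347]), 'torque': array([ 0.0038,  0.0188, -0.0099]), 'opening': 0.09212342676491006} -0.0188
```

View pics/top0.png

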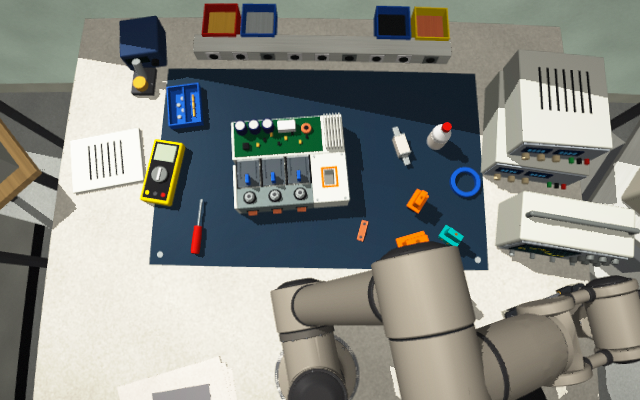

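View pics/side0.png

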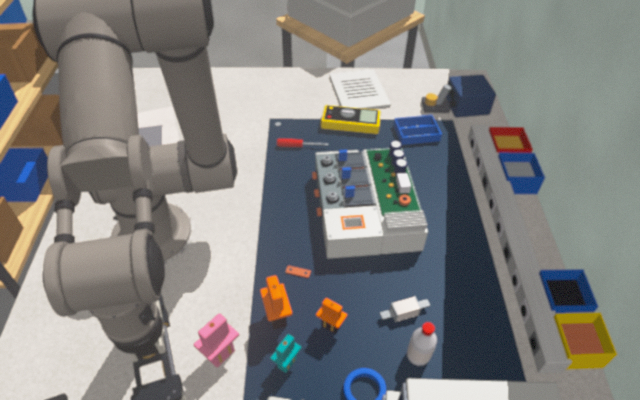

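View pics/wrist0.png

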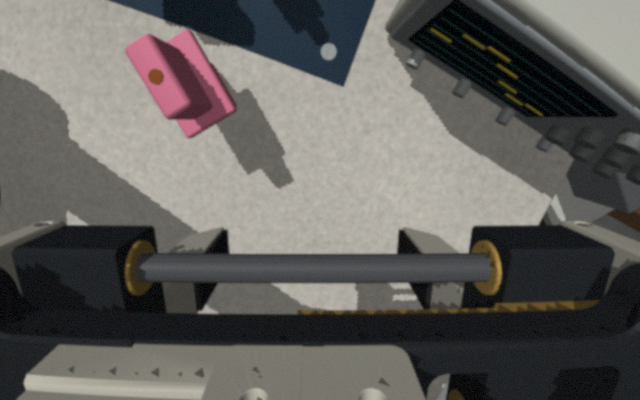

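Candidates for the plug are: the orange one at top (418,200) / side (332,313), the larger orange one at top (412,240) / side (276,300), turquoise at side (286,352) and pink at side (216,338). By the description, the smaller orange one is meant. I'll measure it and check a close crop.

```bash
cat > m1.py <<'E'
from h import *
np.set_printoptions(precision=4,suppress=True)
d=cam("top"); s=cam("side")
def comps(d,lo,hi,amin=15):
    hsv=cv2.cvtColor(d["color"],cv2.COLOR_RGB2HSV); m=cv2.inRange(hsv,lo,hi)
    n,l,st,c=cv2.connectedComponentsWithStats(m)
    return [(i,st[i],c[i],l==i) for i in range(1,n) if st[i][4]>=amin]
for nm,c_ in (("top",d),("side",s)):
    print(nm,"orange")
    for i,st,c,m in comps(c_,(5,170,120),(18,255,255)):
        vu=np.argwhere(m)[:,::-1]; P=bydepth(c_,vu)
        print(st,c,"P",np.median(P,0),"zmax",P[:,2].max(),P[:,2].min())
    print(nm,"blue")
    for i,st,c,m in comps(c_,(105,150,80),(125,255,255)):
        if st[4]>400: continue
        P=bydepth(c_,np.argwhere(m)[:,::-1]); print(st,c,np.median(P,0),P[:,2].max())
a=cv2.resize(d["color"][100:260,220:470],None,fx=3.2,fy=3.2,interpolation=cv2.INTER_CUBIC)[:,:,::-1]
cv2.imwrite("pics/tc.png",a)
b=cv2.resize(s["color"][140:370,200:440],None,fx=2.6,fy=2.6,interpolation=cv2.INTER_CUBIC)[:,:,::-1]
cv2.imwrite("pics/sc.png",b)
E
python3 m1.py
```

```text
top orange
[209  12  27  22  78] [227.5     21.1282] P [1.0499 0.2865 0.0434] zmax 1.2727420187096736 0.029021309080058844
[416  15  28  22 551] [429.5789  25.8258] P [ 1.0501 -0.343   0.0413] zmax 1.2727420187096736 0.020270725740952678
[301 124  10   9  46] [306.3043 128.6739] P [0.672  0.0377 0.0952] zmax 0.099798969599185 0.09068770695836181
[321 167  17  20  89] [329.1348 176.2135] P [ 0.5377 -0.0259  0.0816] zmax 0.08758958631652991 0.07603420749453416
[406 189  23  25 319] [417.5172 200.1442] P [ 0.4751 -0.2731  0.0615] zmax 1.2727420187096736 -0.003763033276117378
[298 207   8   4  25] [301.64 208.92] P [0.4537 0.0485 0.0343] zmax 1.2727420187096736 0.030521682977660447
[273 209   8   4  25] [276.64 210.92] P [0.4465 0.1193 0.0333] zmax 1.2727420187096736 0.029047395858551983
[249 211   8   4  27] [252.7778 212.7778] P [0.4403 0.188  0.0336] zmax 0.04082369830321175 0.028281076731999644
[357 225   9  15  58] [361.2414 231.3448] P [ 0.3959 -0.124   0.0074] zmax 1.2727420187096736 0.0017341148393137384
[396 231  33  17 331] [411.8882 238.8852] P [ 0.3626 -0.2446  0.0992] zmax 1
[... 795 characters left out ...]
4411597213808 -0.0017228743976240857
[579 323  15   2  15] [586.     323.0667] P [ 1.0736 -0.2995  0.0407] zmax 0.04634100623158477 0.03726219581135193
[579 352  17   2  19] [587.1053 352.8421] P [ 1.0489 -0.3735  0.0411] zmax 0.04343723351529616 0.03675123678050474
side blue
[  0   0  26  23 350] [12.8829 13.6429] [-1.6175  2.3263 -0.5283] -0.46092433758954887
[407 121  13  10  48] [412.5    126.1458] [0.7628 0.4227 0.0124] 1.0644411597213808
[340 150   6   5  22] [342.7273 151.4545] [0.5216 0.1954 0.1191] 0.1233532085324307
[343 168   7   9  29] [346.069  170.1034] [0.5272 0.1245 0.1182] 1.0644411597213808
[346 186   8   6  26] [349.7692 187.7692] [0.5335 0.0568 0.1196] 0.12263366017707855
```

View pics/tc.png

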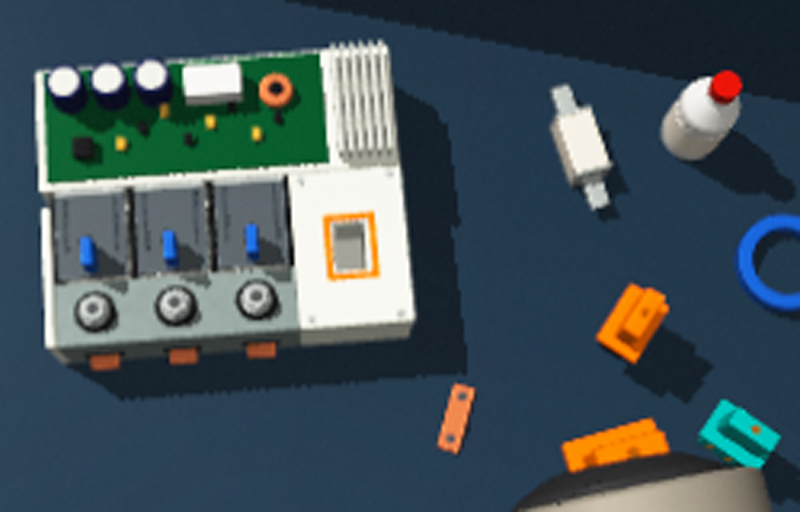

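View pics/sc.png

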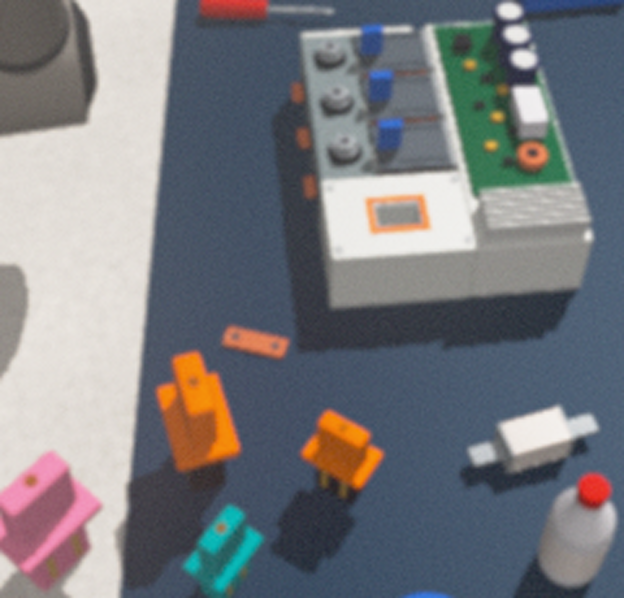

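```bash
cat > m2.py <<'E'
from h import *
np.set_printoptions(precision=4,suppress=True)
for n,box in (("top",(400,184,432,218)),("side",(310,292,352,333)),("top",(390,228,432,250)),("side",(255,270,295,325))):
    d=cam(n); x0,y0,x1,y1=box
    uv=np.array([(x,y) for y in range(y0,y1) for x in range(x0,x1)])
    c=d["color"][uv[:,1],uv[:,0]].astype(int)
    m=(c[:,0]-c[:,2]>60)&(c[:,0]>c[:,1]*1.4); uv=uv[m]
    P=bydepth(d,uv); 
    for a,b,l in((0.09,0.125,"top"),(0.05,0.064,"fl"),(0.064,.09,'mid')):
        Q=P[(P[:,2]>a)&(P[:,2]<b)]
        if len(Q)<6: continue
        (cx,cy),(w,h),ang=cv2.minAreaRect((Q[:,:2]*1000).astype(np.float32))
        print(n,l,len(Q),"c",cx,cy,"wh",w,h,ang,"z",np.median(Q[:,2]))
E
python3 m2.py
```

```text
top top 109 c 479.7993469238281 -277.6585693359375 wh 17.90805435180664 43.48828125 55.48807144165039 z 0.10057701205784242
top fl 174 c 480.156494140625 -278.0951843261719 wh 40.251041412353516 60.152427673339844 58.05111312866211 z 0.05895567531638568
top mid 29 c 482.36334228515625 -269.21380615234375 wh 14.59772777557373 46.34101104736328 83.35203552246094 z 0.07625274323648434
side top 184 c 481.06512451171875 -277.74945068359375 wh 20.871870040893555 44.79419708251953 58.43950653076172 z 0.10005196404571975
side fl 231 c 479.630126953125 -277.51806640625 wh 40.33656311035156 58.4012336730957 56.59516906738281 z 0.05901264777712467
side mid 108 c 476.13775634765625 -288.0442199707031 wh 20.057714462280273 44.57538986206055 68.13729858398438 z 0.07773048160550305
top top 13 c 352.4081115722656 -225.76507568359375 wh 9.705933570861816 1.1351385116577148 8.820777893066406 z 0.10951909483262212
top mid 160 c 370.1776428222656 -250.41744995117188 wh 23.824085235595703 82.16082763671875 18.867319107055664 z 0.08025969155739576
side top 124 c 356.4350280761719 -258.2408142089844 wh 24.989315032958984 57.3184928894043 16.6156063079834 z 0.10866665803056935
side mid 505 c 355.6346740722656 -255.43661499023438 wh 55.631649017333984 83.63610076904297 16.411460876464844 z 0.08062433275517555
```

The crop shows a 60×40 flange and an 18×44 grip with its top at 0.100 m. That matches the description, so the small orange plug at top (418,200) is the one. Next I'll measure the socket, bolts and yaw.

```bash
cat > m3.py <<'E'
from h import *
np.set_printoptions(precision=4,suppress=True)
for n,box in (("top",(315,160,345,193)),("side",(333,208,373,236))):
    d=cam(n); x0,y0,x1,y1=box
    uv=np.array([(x,y) for y in range(y0,y1) for x in range(x0,x1)])
    c=d["color"][uv[:,1],uv[:,0]].astype(int)
    m=((c[:,0]-c[:,2])>50)
    P=onplane(d,uv[m],0.0805)
    r=cv2.minAreaRect((P[:,:2]*1000).astype(np.float32)); print(n,"ring",r)
    # weighted saturation bounding via hull
    img=np.zeros(d["color"].shape[:2],np.uint8); img[uv[m][:,1],uv[m][:,0]]=1
    h=cv2.convexHull(uv[m].astype(np.int32)); f=np.zeros_like(img); cv2.fillConvexPoly(f,h,1)
    q=np.argwhere(f)[:,::-1]; print(" filled",onplane(d,q,0.0805).mean(0))
# white deck edges, top view by depth
d=cam("top")
uv=np.array([(x,y) for y in range(100,225) for x in range(220,360)]); P=bydepth(d,uv)
c=d["color"][uv[:,1],uv[:,0]].astype(int)
Q=P[(P[:,2]>0.072)&(P[:,2]<0.086)]
print("deck",cv2.minAreaRect((Q[:,:2]*1000).astype(np.float32)))
# bolts: height ~0.098 near x .47
Q=P[(P[:,2]>0.093)&(P[:,2]<0.106)&(P[:,0]<0.51)&(P[:,0]>0.44)]
from scipy.cluster.vq import kmeans2
ce,l=kmeans2(Q[:,:2],np.array([[.475,.2],[.48,.13],[.487,.06]]))
print("bolts",ce,[np.ptp(Q[l==i,:2],axis=0) for i in range(3)])
o=observe(); print(o["tool_pos"],o["tool_rot"])
E
python3 m3.py
```

```text
top ring ((539.4476928710938, -26.88776206970215), (60.643280029296875, 47.28009033203125), 5.386085033416748)
 filled [ 0.539  -0.0268  0.0805]
side ring ((539.2066650390625, -25.51893424987793), (60.26396942138672, 47.00029754638672), 5.424164772033691)
 filled [ 0.5393 -0.0258  0.0805]
deck ((585.8071899414062, 88.67728424072266), (254.87095642089844, 321.31048583984375), 5.666466236114502)
bolts [[0.4765 0.1936]
 [0.4821 0.1234]
 [0.4889 0.054 ]] [array([0.0431, 0.0215]), array([0.0211, 0.0194]), array([0.0213, 0.0193])]
[ 0.1804 -0.493   0.2267] [ 3.1416 -0.      0.3508]
```

send_rows(
  series=[
    [0, 0, 0, 0, 0, 0.115, 0.3],
    [0, 0, 0, 0, 0, 0.115, 0.3],
    [0, 0, 0, 0, 0, 0.115, 0.3],
    [0, 0, 0, 0, 0, 0.115, 0.3],
    [0, 0, 0, 0, 0, 0.115, 0.3],
  ],
  newtons=30,
)

```text
time: 1.02
tool_pos: [0.1804, -0.493, 0.2268]
tool_rot: [3.141, -0.0, -0.23]
contact_force: [0.4, 0.0, 1.0]
opening: 0.0654
```

send_rows(
  series=[
    [0, 0, 0, 0, 0, 0.115, 0.3],
    [0, 0, 0, 0, 0, 0.115, 0.3],
    [0, 0, 0, 0, 0, 0.117, 0.3],
    [0, 0, 0, 0, 0, 0, 0.3],
  ],
)

```text
time: 1.35
tool_pos: [0.1804, -0.493, 0.2267]
tool_rot: [3.142, -0.0, -0.575]
contact_force: [0.5, 0.5, -0.1]
opening: 0.0646
```

send_rows(
  series=[
    [0.015, -0.038, 0, 0, 0, 0, 0.3],
    [0.015, -0.038, 0, 0, 0, 0, 0.3],
    [0.015, -0.038, 0, 0, 0, 0, 0.3],
    [0.015, -0.038, 0, 0, 0, 0, 0.3],
    [0.015, -0.038, 0, 0, 0, 0, 0.3],
  ],
)

```text
time: 1.77
tool_pos: [0.3475, -0.3725, 0.2269]
tool_rot: [3.141, -0.0, -0.568]
contact_force: [1.4, -0.6, 0.2]
opening: 0.0646
```

send_rows(
  series=[
    [0.015, -0.038, 0, 0, 0, 0, 0.3],
    [0.015, -0.038, 0, 0, 0, 0, 0.3],
    [0.015, -0.038, 0, 0, 0, 0, 0.3],
    [0.015, -0.038, 0, 0, 0, 0, 0.3],
    [0, 0, 0, 0, 0, 0, 0.3],
  ],
)

```text
time: 2.18
tool_pos: [0.4837, -0.2737, 0.2266]
tool_rot: [-3.139, -0.001, -0.561]
contact_force: [-1.0, 0.5, -0.7]
opening: 0.0645
```

```bash
cat > m4.py <<'E'
from h import *
import sys
np.set_printoptions(precision=4,suppress=True)
d=cam("wrist"); save(d,sys.argv[1]); o=observe(); print(o["tool_pos"],o["tool_rot"])
hsv=cv2.cvtColor(d["color"],cv2.COLOR_RGB2HSV); m=cv2.inRange(hsv,(5,150,90),(20,255,255))
P=bydepth(d,np.argwhere(m)[:,::-1])
for a,b,l in((0.09,0.11,"top"),(0.05,0.066,"fl")):
    Q=P[(P[:,2]>a)&(P[:,2]<b)&(np.hypot(P[:,0]-.48,P[:,1]+.278)<.06)]
    if len(Q)>6: print(l,len(Q),cv2.minAreaRect((Q[:,:2]*1000).astype(np.float32)),np.median(Q[:,2]))
E
python3 m4.py w1
```

```text
[ 0.4813 -0.2757  0.2264] [-3.1411 -0.0002 -0.5621]
top 856 ((480.50323486328125, -277.1065673828125), (17.874069213867188, 43.9078369140625), 55.966514587402344) 0.09970538580416646
fl 1203 ((480.2018127441406, -277.00189208984375), (39.441253662109375, 60.412864685058594), 57.2147102355957) 0.057790189074130416
```

View pics/w1.png

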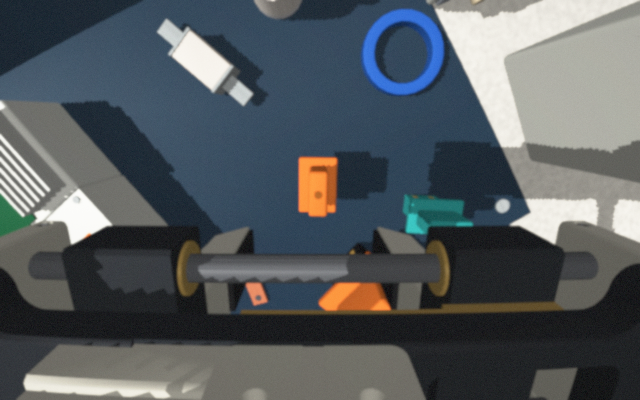

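The wrist view shows the small orange plug at (318,185) centred between the fingers, and its position agrees to 1 mm with the other two views.

send_rows(
  series=[
    [0, 0, 0.03, 0, 0, 0.01, 0.3],
    [0, 0, 0.03, 0, 0, 0, 0.3],
    [0, 0, 0.03, 0, 0, 0, 0.3],
    [0, 0, 0.02, 0, 0, 0, 0.3],
    [0, 0, 0, 0, 0, 0, 0.3],
  ],
)

```text
time: 2.65
tool_pos: [0.4758, -0.2774, 0.1125]
tool_rot: [-3.141, 0.009, -0.58]
contact_force: [-0.8, 0.5, -0.3]
opening: 0.0643
```

send_rows(
  series=[
    [0, 0, 0, 0, 0, 0, 0.3],
  ],
)

```text
time: 2.73
tool_pos: [0.478, -0.2788, 0.1164]
tool_rot: [3.141, 0.002, -0.581]
contact_force: [-0.1, 0.2, 0.5]
opening: 0.0644
```

send_rows(
  series=[
    [0.001, -0.002, 0.02, 0, 0, 0, 0.3],
    [0, 0, 0.02, 0, 0, 0, 0.3],
    [0, 0, 0.01, 0, 0, 0, 0.3],
    [0, 0, 0, 0, 0, 0, 0.3],
    [0, 0, 0, 0, 0, 0, 0.3],
  ],
)

```text
time: 3.15
tool_pos: [0.4812, -0.2779, 0.0678]
tool_rot: [3.141, -0.001, -0.581]
contact_force: [-0.4, 0.1, -0.2]
opening: 0.0645
```

send_rows(
  series=[
    [0, 0, 0, 0, 0, 0, 0.9],
    [0, 0, 0, 0, 0, 0, 0.9],
    [0, 0, 0, 0, 0, 0, 0.9],
    [0, 0, 0, 0, 0, 0, 0.9],
    [0, 0, 0, 0, 0, 0, 0.9],
  ],
)

```text
time: 3.57
tool_pos: [0.481, -0.2773, 0.0672]
tool_rot: [3.141, -0.001, -0.581]
contact_force: [-0.1, 0.5, -0.6]
opening: 0.0355
```

send_rows(
  series=[
    [0, 0, 0, 0, 0, 0, 0.9],
    [0, 0, 0, 0, 0, 0, 0.9],
    [0, 0, 0, 0, 0, 0, 0.9],
    [0, 0, 0, 0, 0, 0, 0.9],
    [0, 0, 0, 0, 0, 0, 0.9],
  ],
)

```text
time: 3.98
tool_pos: [0.4808, -0.2772, 0.0668]
tool_rot: [3.142, 0.0, -0.581]
contact_force: [0.5, -0.7, 0.7]
opening: 0.0177
```

send_rows(
  series=[
    [0, 0, -0.02, 0, 0, 0, 0.9],
    [0, 0, -0.03, 0, 0, 0, 0.9],
    [0, 0, -0.04, 0, 0, 0, 0.9],
    [0, 0, -0.03, 0, 0, 0, 0.9],
    [0, 0, 0, 0, 0, 0, 0.9],
  ],
)

```text
time: 4.4
tool_pos: [0.4834, -0.2791, 0.1932]
tool_rot: [3.141, -0.012, -0.581]
contact_force: [1.3, -0.4, -0.8]
opening: 0.0178
```

send_rows(
  series=[
    [0, 0, 0, 0, 0, -0.112, 0.9],
    [0, 0, 0, 0, 0, -0.112, 0.9],
    [0, 0, 0, 0, 0, -0.112, 0.9],
    [0, 0, 0, 0, 0, -0.112, 0.9],
    [0, 0, 0, 0, 0, -0.112, 0.9],
  ],
)

```text
time: 4.82
tool_pos: [0.4804, -0.2769, 0.1857]
tool_rot: [-3.141, 0.001, -0.016]
contact_force: [-0.1, 0.8, -1.8]
opening: 0.0179
```

send_rows(
  series=[
    [0, 0, 0, 0, 0, -0.111, 0.9],
    [0, 0, 0, 0, 0, 0, 0.9],
    [0, 0, 0, 0, 0, 0, 0.9],
  ],
)

```text
time: 5.07
tool_pos: [0.4806, -0.277, 0.1859]
tool_rot: [-3.141, 0.001, 0.086]
contact_force: [0.8, 0.3, -2.2]
opening: 0.0179
```

send_rows(
  series=[
    [0.011, -0.025, 0, 0, 0, -0.004, 0.9],
    [0.011, -0.035, 0, 0, 0, 0, 0.9],
    [0.012, -0.035, 0, 0, 0, 0, 0.9],
    [0.012, -0.035, 0, 0, 0, 0, 0.9],
    [0.012, -0.035, 0, 0, 0, 0, 0.9],
  ],
)

```text
time: 5.48
tool_pos: [0.5232, -0.106, 0.1864]
tool_rot: [-3.141, 0.0, 0.089]
contact_force: [0.4, -0.6, -1.5]
opening: 0.0179
```

send_rows(
  series=[
    [0.011, -0.035, 0, 0, 0, 0, 0.9],
    [0.011, -0.025, 0, 0, 0, 0, 0.9],
    [0, -0.02, 0, 0, 0, 0, 0.9],
    [0, 0, 0, 0, 0, 0, 0.9],
    [0, 0, 0, 0, 0, 0, 0.9],
  ],
)

```text
time: 5.9
tool_pos: [0.5374, -0.0248, 0.1864]
tool_rot: [3.141, 0.001, 0.093]
contact_force: [-0.8, -0.9, -2.0]
opening: 0.018
```

send_rows(
  series=[
    [0, 0, 0, 0, 0, 0, 0.9],
    [0, 0, 0, 0, 0, 0, 0.9],
  ],
)

```text
time: 6.07
tool_pos: [0.5376, -0.0268, 0.1866]
tool_rot: [3.141, 0.0, 0.092]
contact_force: [-0.0, -0.3, -1.3]
opening: 0.0181
```

```bash
cat > m5.py <<'E'
from h import *
import sys
np.set_printoptions(precision=4,suppress=True)
o=observe(); print(o["tool_pos"],o["tool_rot"])
for n in ("side","top","wrist"):
    d=cam(n); save(d,n+sys.argv[1])
    hsv=cv2.cvtColor(d["color"],cv2.COLOR_RGB2HSV); m=cv2.inRange(hsv,(5,150,90),(20,255,255))
    P=bydepth(d,np.argwhere(m)[:,::-1]); g=(np.hypot(P[:,0]-.539,P[:,1]+.027)<.07); P=P[g]
    print(n,len(P),"z hist",np.histogram(P[:,2],bins=np.arange(.06,.28,.01)))
    for a,b in ((.165,.185),(.07,.09)):
        Q=P[(P[:,2]>a)&(P[:,2]<b)]
        if len(Q)>6: print(a,len(Q),cv2.minAreaRect((Q[:,:2]*1000).astype(np.float32)),np.median(Q[:,2]))
E
python3 m5.py 2
```

```text
[ 0.5376 -0.0268  0.1866] [3.1413 0.0002 0.0915]
side 72 z hist (array([ 0,  2,  8,  0,  0,  0, 20,  0,  0,  0,  1, 39,  2,  0,  0,  0,  0,
        0,  0,  0,  0,  0]), array([0.06, 0.07, 0.08, 0.09, 0.1 , 0.11, 0.12, 0.13, 0.14, 0.15, 0.16,
       0.17, 0.18, 0.19, 0.2 , 0.21, 0.22, 0.23, 0.24, 0.25, 0.26, 0.27,
       0.28]))
0.165 41 ((528.26123046875, -41.931907653808594), (31.737844467163086, 61.08956527709961), 56.64741134643555) 0.17747129161333441
0.07 10 ((539.1467895507812, -25.712629318237305), (52.006717681884766, 39.487281799316406), 2.4952902793884277) 0.08161675603135327
top 0 z hist (array([0, 0, 0, 0, 0, 0, 0, 0, 0, 0, 0, 0, 0, 0, 0, 0, 0, 0, 0, 0, 0, 0]), array([0.06, 0.07, 0.08, 0.09, 0.1 , 0.11, 0.12, 0.13, 0.14, 0.15, 0.16,
       0.17, 0.18, 0.19, 0.2 , 0.21, 0.22, 0.23, 0.24, 0.25, 0.26, 0.27,
       0.28]))
wrist 5345 z hist (array([   0,  119,  355,    0,    0,    0,    1,    0,    0,    0,    0,
       1941,  162,  203,  249, 1696,  491,    0,    0,    0,    9,   72]), array([0.06, 0.07, 0.08, 0.09, 0.1 , 0.11, 0.12, 0.13, 0.14, 0.15, 0.16,
       0.17, 0.18, 0.19, 0.2 , 0.21, 0.22, 0.23, 0.24, 0.25, 0.26, 0.27,
       0.28]))
0.165 2013 ((555.8787231445312, -25.729158401489258), (22.623613357543945, 38.45520782470703), 5.906186580657959) 0.17764842248183915
0.07 474 ((557.7971801757812, -24.31696891784668), (21.982755661010742, 44.11467361450195), 6.245426177978516) 0.08050177528427643
```

View pics/wrist2.png

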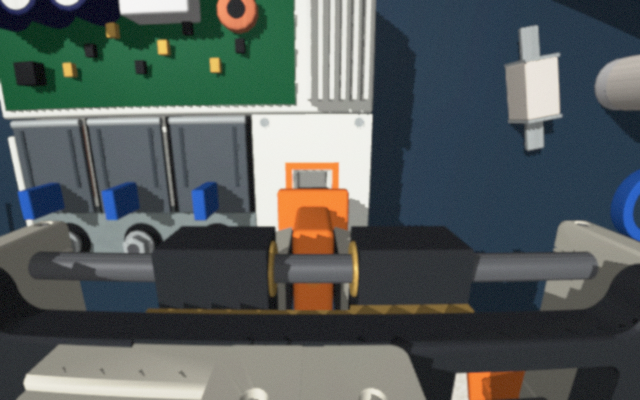

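View pics/side2.png

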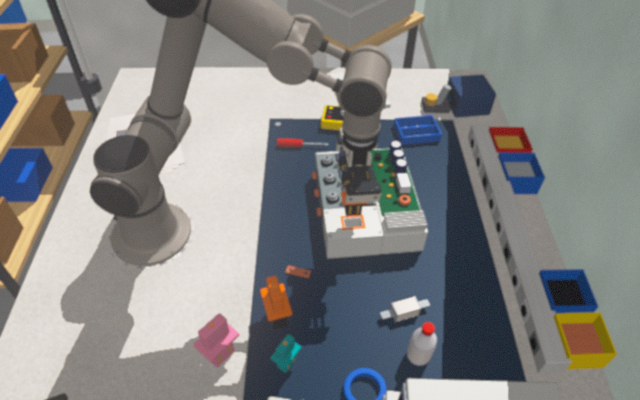

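The wrist view shows the flange (312,200) over the socket ring (312,172). The plug needs about +1.5 mm in x and +1 mm in y.

send_rows(
  series=[
    [0.0015, -0.001, 0.01, 0, 0, 0, 0.9],
    [0, 0, 0.015, 0, 0, 0, 0.9],
    [0, 0, 0.01, 0, 0, 0, 0.9],
    [0, 0, 0, 0, 0, 0, 0.9],
    [0, 0, 0, 0, 0, 0, 0.9],
  ],
)

```text
time: 6.63
tool_pos: [0.5386, -0.0248, 0.1509]
tool_rot: [-3.141, 0.002, 0.093]
contact_force: [-0.4, -0.3, -1.0]
opening: 0.0178
```

send_rows(
  series=[
    [0, 0, 0.003, 0, 0, 0, 0.9],
    [0, 0, 0.003, 0, 0, 0, 0.9],
    [0, 0, 0, 0, 0, 0, 0.9],
  ],
)

```text
time: 6.88
tool_pos: [0.539, -0.0247, 0.1455]
tool_rot: [3.142, 0.0, 0.094]
contact_force: [0.3, -0.3, -1.3]
opening: 0.0176
```

send_rows(
  series=[
    [0, 0, 0.002, 0, 0, 0, 0.9],
    [0, 0, 0.002, 0, 0, 0, 0.9],
    [0, 0, 0, 0, 0, 0, 0.9],
  ],
)

```text
time: 7.13
tool_pos: [0.5389, -0.0246, 0.1414]
tool_rot: [-3.142, 0.0, 0.094]
contact_force: [-1.1, -0.2, -1.0]
opening: 0.0176
```

send_rows(
  series=[
    [0, 0.0005, 0.004, 0, 0, 0, 0.9],
    [0, 0, 0.005, 0, 0, 0, 0.9],
    [0, 0, 0.005, 0, 0, 0, 0.9],
    [0, 0, 0, 0, 0, 0, 0.9],
  ],
)

```text
time: 7.47
tool_pos: [0.5386, -0.0251, 0.1264]
tool_rot: [-3.141, 0.002, 0.094]
contact_force: [0.1, 0.6, -2.2]
opening: 0.0177
```

send_rows(
  series=[
    [0, 0, 0.005, 0, 0, 0, 0.9],
    [0, 0, 0.005, 0, 0, 0, 0.9],
    [0, 0, 0.005, 0, 0, 0, 0.9],
    [0, 0, 0, 0, 0, 0, 0.9],
  ],
)

```text
time: 7.8
tool_pos: [0.5386, -0.0251, 0.1115]
tool_rot: [-3.141, 0.001, 0.094]
contact_force: [-1.0, 0.3, -1.1]
opening: 0.0176
```

send_rows(
  series=[
    [0, 0, 0.005, 0, 0, 0, 0.9],
    [0, 0, 0.005, 0, 0, 0, 0.9],
    [0, 0, 0.004, 0, 0, 0, 0.9],
    [0, 0, 0, 0, 0, 0, 0.9],
  ],
)

```text
time: 8.13
tool_pos: [0.5387, -0.0251, 0.0977]
tool_rot: [-3.141, 0.001, 0.094]
contact_force: [-0.0, 0.7, -1.2]
opening: 0.018
```

send_rows(
  series=[
    [0, 0, 0.001, 0, 0, 0, 0.9],
    [0, 0, 0.001, 0, 0, 0, 0.9],
    [0, 0, 0, 0, 0, 0, 0.9],
  ],
)

```text
time: 8.38
tool_pos: [0.5392, -0.0252, 0.0968]
tool_rot: [3.141, -0.0, 0.094]
contact_force: [-0.6, 0.1, -1.3]
opening: 0.0178
```

send_rows(
  series=[
    [0, 0, 0.001, 0, 0, 0, 0.9],
    [0, 0, 0.001, 0, 0, 0, 0.9],
    [0, 0, 0, 0, 0, 0, 0.9],
  ],
)

```text
time: 8.63
tool_pos: [0.5393, -0.0252, 0.0967]
tool_rot: [3.141, -0.001, 0.094]
contact_force: [-5.0, 0.5, 13.5]
opening: 0.0176
```

The plug has bottomed out at the expected height with 13.5 N, so I'm releasing it.

send_rows(
  series=[
    [0, 0, -0.001, 0, 0, 0, 0.5],
    [0, 0, -0.001, 0, 0, 0, 0.5],
    [0, 0, 0, 0, 0, 0, 0.5],
    [0, 0, 0, 0, 0, 0, 0.5],
    [0, 0, 0, 0, 0, 0, 0.5],
  ],
)

```text
time: 9.05
tool_pos: [0.5391, -0.0252, 0.0965]
tool_rot: [3.142, 0.0, 0.094]
contact_force: [-0.9, -0.1, -0.1]
opening: 0.044
```

send_rows(
  series=[
    [0, 0, 0, 0, 0, 0, 0.5],
    [0, 0, -0.02, 0, 0, 0, 0.5],
    [0, 0, -0.04, 0, 0, 0, 0.5],
    [0, 0, -0.03, 0, 0, 0, 0.5],
    [0, 0, 0, 0, 0, 0, 0.5],
  ],
)

```text
time: 9.47
tool_pos: [0.5423, -0.0257, 0.1928]
tool_rot: [3.138, -0.011, 0.094]
contact_force: [1.3, 0.1, 0.1]
opening: 0.046
```

```bash
cat > m6.py <<'E'
from h import *
np.set_printoptions(precision=4,suppress=True)
o=observe(); print(o["tool_pos"],o["tool_rot"])
d=cam("wrist"); save(d,"wrist3")
hsv=cv2.cvtColor(d["color"],cv2.COLOR_RGB2HSV); m=cv2.inRange(hsv,(5,150,90),(20,255,255))
P=bydepth(d,np.argwhere(m)[:,::-1]); P=P[(np.hypot(P[:,0]-.539,P[:,1]+.027)<.06)]
for a,b in ((.12,.14),(.083,.1)):
    Q=P[(P[:,2]>a)&(P[:,2]<b)]
    if len(Q)>6: print(a,len(Q),cv2.minAreaRect((Q[:,:2]*1000).astype(np.float32)),np.median(Q[:,2]))
m=cv2.inRange(hsv,(105,150,60),(125,255,255)); P=bydepth(d,np.argwhere(m)[:,::-1]); P=P[(P[:,2]>.116)&(P[:,2]<.126)&(P[:,0]<.6)&(P[:,0]>.48)]
for yc in (.057,.126,.196):
    Q=P[abs(P[:,1]-yc)<.02]
    if len(Q)>6: print("tab",len(Q),cv2.minAreaRect((Q[:,:2]*1000).astype(np.float32)),Q[:,2].mean())
E
python3 m6.py
```

```text
[ 0.5423 -0.0257  0.1928] [ 3.1384 -0.0107  0.0939]
0.12 1335 ((539.6971435546875, -25.452238082885742), (42.14484786987305, 17.92516326904297), 5.588395118713379) 0.12962572093259947
0.083 1705 ((539.2054443359375, -25.455013275146484), (58.965030670166016, 40.108585357666016), 5.591230869293213) 0.08776020343603241
tab 386 ((534.9464111328125, 58.2492561340332), (22.951248168945312, 10.065518379211426), 6.044565677642822) 0.11928013786530733
tab 381 ((528.782470703125, 127.99281311035156), (22.42534065246582, 10.486845970153809), 5.885735511779785) 0.11918360916476613
tab 358 ((522.1008911132812, 197.8332977294922), (22.603792190551758, 12.115588188171387), 6.962409019470215) 0.11911334299337384
```

View pics/wrist3.png

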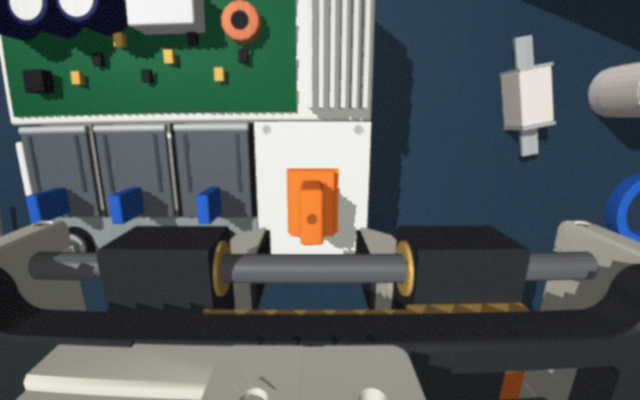

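The wrist view shows the plug home: flange top at 0.088 m and grip top at 0.130 m, centred at (312,205) px. Next is the left bolt, with the fingers shut.

send_rows(
  series=[
    [-0.006, -0.025, 0, 0, 0, 0, 1],
    [-0.006, -0.035, 0, 0, 0, 0, 1],
    [-0.006, -0.035, 0, 0, 0, 0, 1],
    [-0.007, -0.035, 0, 0, 0, 0, 1],
    [-0.007, -0.035, 0, 0, 0, 0, 1],
  ],
)

```text
time: 9.93
tool_pos: [0.4904, 0.1373, 0.1853]
tool_rot: [3.141, 0.002, 0.093]
contact_force: [1.3, 0.3, 0.0]
opening: 0.0177
```

send_rows(
  series=[
    [-0.006, -0.03, 0, 0, 0, 0, 1],
    [-0.006, -0.02, 0, 0, 0, 0, 1],
    [0, -0.01, 0.01, 0, 0, 0, 1],
    [0, 0, 0.02, 0, 0, 0, 1],
    [0, 0, 0.02, 0, 0, 0, 1],
  ],
)

```text
time: 10.35
tool_pos: [0.4741, 0.195, 0.135]
tool_rot: [3.141, -0.0, 0.095]
contact_force: [1.1, -0.1, -0.8]
opening: 0.0006
```

send_rows(
  series=[
    [0, 0, 0.02, 0, 0, 0, 1],
    [0, 0, 0, 0, 0, 0, 1],
    [0, 0, 0, 0, 0, 0, 1],
  ],
)

```text
time: 10.6
tool_pos: [0.4734, 0.1939, 0.115]
tool_rot: [3.141, 0.004, 0.093]
contact_force: [1.0, 0.0, 0.2]
opening: 0.0004
```

```bash
cat > m7.py <<'E'
from h import *
import sys
o=observe(); print(o["tool_pos"],o["tool_rot"],o["contact_force"])
s=cam("side"); a=cv2.resize(s["color"][110:270,280:460],None,fx=4,fy=3.7)[:,:,::-1]; cv2.imwrite(f"pics/{sys.argv[1]}.png",a)
E
python3 m7.py s4
```

```text
[0.47341791 0.1939115  0.11498664] [3.14071519 0.00399927 0.09323571] [1.03337859 0.02066661 0.21103378]
```

View pics/s4.png

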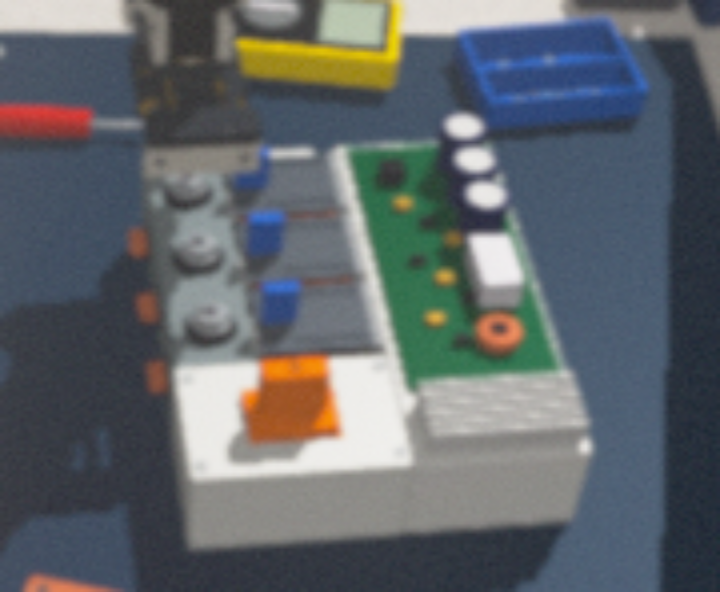

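The side view shows the tool above the left bolt at (187,185), clear of the tab. Pressing down slowly.

send_rows(
  series=[
    [0.001, 0, 0.008, 0, 0, 0, 1],
    [0, 0, 0.006, 0, 0, 0, 1],
    [0, 0, 0, 0, 0, 0, 1],
    [0, 0, 0, 0, 0, 0, 1],
  ],
)

```text
time: 10.98
tool_pos: [0.4751, 0.1947, 0.1026]
tool_rot: [3.141, 0.0, 0.094]
contact_force: [0.2, -0.0, -0.9]
opening: 0.0005
```

send_rows(
  series=[
    [0, 0, 0.002, 0, 0, 0, 1],
    [0, 0, 0.001, 0, 0, 0, 1],
    [0, 0, 0, 0, 0, 0, 1],
  ],
)

```text
time: 11.23
tool_pos: [0.4752, 0.1948, 0.0997]
tool_rot: [3.142, -0.0, 0.094]
contact_force: [0.2, -0.6, -0.6]
opening: 0.0002
```

send_rows(
  series=[
    [0, 0, 0.001, 0, 0, 0, 1],
    [0, 0, 0.001, 0, 0, 0, 1],
    [0, 0, 0, 0, 0, 0, 1],
  ],
)

```text
time: 11.48
tool_pos: [0.4754, 0.1949, 0.098]
tool_rot: [3.142, -0.001, 0.094]
contact_force: [0.6, 0.2, 1.7]
opening: 0.0003
```

send_rows(
  series=[
    [0, 0, 0.001, 0, 0, 0, 1],
    [0, 0, 0.001, 0, 0, 0, 1],
    [0, 0, 0, 0, 0, 0, 1],
  ],
)

```text
time: 11.73
tool_pos: [0.4756, 0.1949, 0.0978]
tool_rot: [-3.141, -0.002, 0.094]
contact_force: [-5.0, -1.0, 18.8]
opening: 0.0004
```

The left bolt is tight: it took 18.8 N at 0.0978 m. On to the middle one.

send_rows(
  series=[
    [0, 0, -0.01, 0, 0, 0, 1],
    [0, 0.005, -0.005, 0, 0, 0, 1],
    [0, 0.03, 0, 0, 0, 0, 1],
    [0, 0.03, 0, 0, 0, 0, 1],
    [0, 0.005, 0, 0, 0, 0, 1],
  ],
)

```text
time: 12.15
tool_pos: [0.4822, 0.1218, 0.1108]
tool_rot: [3.14, -0.0, 0.092]
contact_force: [0.4, -0.6, -0.0]
opening: 0.0006
```

send_rows(
  series=[
    [0, 0, 0.004, 0, 0, 0, 1],
    [0, 0, 0.005, 0, 0, 0, 1],
    [0, 0, 0, 0, 0, 0, 1],
    [0, 0, 0, 0, 0, 0, 1],
  ],
)

```text
time: 12.48
tool_pos: [0.4813, 0.1259, 0.1011]
tool_rot: [-3.141, 0.001, 0.095]
contact_force: [0.1, -0.6, 0.5]
opening: 0.0005
```

send_rows(
  series=[
    [0, 0, 0.002, 0, 0, 0, 1],
    [0, 0, 0.001, 0, 0, 0, 1],
    [0, 0, 0, 0, 0, 0, 1],
  ],
)

```text
time: 12.73
tool_pos: [0.4816, 0.1256, 0.0984]
tool_rot: [3.142, 0.0, 0.095]
contact_force: [-0.1, -0.3, 0.2]
opening: 0.0006
```

send_rows(
  series=[
    [0, 0, 0.001, 0, 0, 0, 1],
    [0, 0, 0.001, 0, 0, 0, 1],
    [0, 0, 0, 0, 0, 0, 1],
  ],
)

```text
time: 12.98
tool_pos: [0.4819, 0.1255, 0.0979]
tool_rot: [-3.141, -0.001, 0.094]
contact_force: [-3.9, 0.6, 10.9]
opening: 0.0007
```

The middle bolt is tight too: 10.9 N at 0.0979 m. On to the right one.

send_rows(
  series=[
    [0, 0, -0.01, 0, 0, 0, 1],
    [0, 0.005, -0.005, 0, 0, 0, 1],
    [0, 0.03, 0, 0, 0, 0, 1],
    [0, 0.03, 0, 0, 0, 0, 1],
    [0, 0.005, 0, 0, 0, 0, 1],
  ],
)

```text
time: 13.4
tool_pos: [0.4892, 0.052, 0.1123]
tool_rot: [3.14, -0.001, 0.092]
contact_force: [1.5, -0.4, 0.0]
opening: 0.0005
```

send_rows(
  series=[
    [0, 0, 0.004, 0, 0, 0, 1],
    [0, 0, 0.005, 0, 0, 0, 1],
    [0, 0, 0, 0, 0, 0, 1],
    [0, 0, 0, 0, 0, 0, 1],
  ],
)

```text
time: 13.73
tool_pos: [0.4878, 0.0563, 0.1022]
tool_rot: [-3.141, 0.001, 0.095]
contact_force: [0.5, -0.3, -0.2]
opening: 0.0005
```

send_rows(
  series=[
    [0, 0, 0.003, 0, 0, 0, 1],
    [0, 0, 0.002, 0, 0, 0, 1],
    [0, 0, 0, 0, 0, 0, 1],
  ],
)

```text
time: 13.98
tool_pos: [0.4882, 0.0559, 0.0973]
tool_rot: [-3.142, 0.0, 0.095]
contact_force: [-0.8, 0.4, 0.1]
opening: 0.0004
```

send_rows(
  series=[
    [0, 0, 0.001, 0, 0, 0, 1],
    [0, 0, 0, 0, 0, 0, 1],
  ],
)

```text
time: 14.15
tool_pos: [0.4882, 0.0556, 0.0966]
tool_rot: [3.142, 0.0, 0.094]
contact_force: [-0.2, -0.4, -1.2]
opening: 0.0003
```

The right bolt is giving. I'll follow it down to its stop.

send_rows(
  series=[
    [0, 0, 0.002, 0, 0, 0, 1],
    [0, 0, 0.002, 0, 0, 0, 1],
    [0, 0, 0, 0, 0, 0, 1],
  ],
)

```text
time: 14.4
tool_pos: [0.4884, 0.0555, 0.0928]
tool_rot: [-3.142, -0.0, 0.094]
contact_force: [-0.4, 1.0, 2.6]
opening: 0.0002
```

send_rows(
  series=[
    [0, 0, 0.001, 0, 0, 0, 1],
    [0, 0, 0.001, 0, 0, 0, 1],
    [0, 0, 0, 0, 0, 0, 1],
  ],
)

```text
time: 14.65
tool_pos: [0.4887, 0.0555, 0.0926]
tool_rot: [3.141, -0.002, 0.094]
contact_force: [-5.5, 0.8, 19.9]
opening: 0.0003
```

The right bolt sank 5.2 mm and then bore 19.9 N, so it is the loose one. I'll retreat, open the fingers and go above the right tab.

send_rows(
  series=[
    [0, 0, -0.02, 0, 0, 0, 1],
    [0, 0, -0.03, 0, 0, 0, 0.6],
    [0, 0, -0.02, 0, 0, 0, 0.6],
    [0.015, 0.001, 0, 0, 0, 0, 0.6],
    [0.02, 0, 0, 0, 0, 0, 0.6],
  ],
)

```text
time: 15.07
tool_pos: [0.5236, 0.0575, 0.1623]
tool_rot: [3.141, -0.002, 0.094]
contact_force: [0.3, 0.2, -0.3]
opening: 0.023
```

send_rows(
  series=[
    [0.011, 0, 0, 0, 0, 0, 0.6],
    [0, 0, 0, 0, 0, 0, 0.6],
    [0, 0, 0, 0, 0, 0, 0.6],
    [0, 0, 0, 0, 0, 0, 0.6],
  ],
)

```text
time: 15.4
tool_pos: [0.5332, 0.0587, 0.1601]
tool_rot: [-3.142, 0.002, 0.094]
contact_force: [0.2, 0.9, -0.2]
opening: 0.0365
```

```bash
sed -i 's/wrist3/wrist4/' m6.py; python3 m6.py;python3 m7.py s5
```

```text
[0.5332 0.0587 0.1601] [-3.1416  0.0018  0.0938]
0.12 926 ((550.3821411132812, -23.508195877075195), (20.834630966186523, 17.955488204956055), 7.973262786865234) 0.12936657986003894
0.083 1637 ((547.8412475585938, -24.144235610961914), (41.72159957885742, 40.76968002319336), 5.721827983856201) 0.0878106596801882
tab 492 ((534.3965454101562, 58.784461975097656), (24.245784759521484, 9.441753387451172), 5.398676872253418) 0.11948533254824727
tab 360 ((531.8096313476562, 128.15264892578125), (16.370281219482422, 9.958000183105469), 5.60927152633667) 0.11929723741998974
tab 522 ((521.826416015625, 197.22576904296875), (23.358627319335938, 10.984809875488281), 3.5654122829437256) 0.11917045550332547
[0.53321545 0.05868138 0.16031967] [-3.14155020e+00  1.39198317e-03  9.37383146e-02] [-0.30058006 -0.70096161 -0.78975567]
```

View pics/wrist4.png

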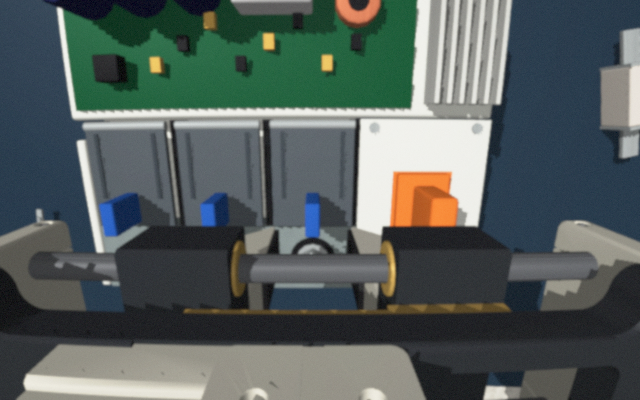

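View pics/s5.png

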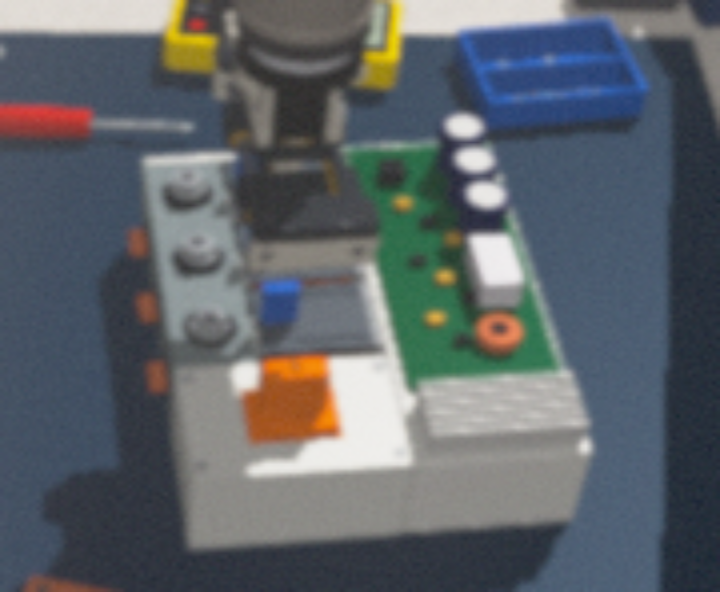

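The wrist view shows the right tab at (312,213) centred between the fingers. Descending and gripping.

send_rows(
  series=[
    [0.001, 0, 0.025, 0, 0, 0, 0.6],
    [0, 0, 0.025, 0, 0, 0, 0.6],
    [0, 0, 0.017, 0, 0, 0, 0.6],
    [0, 0, 0, 0, 0, 0, 0.6],
    [0, 0, 0, 0, 0, 0, 0.6],
  ],
)

```text
time: 15.92
tool_pos: [0.5345, 0.0588, 0.0934]
tool_rot: [-3.141, 0.002, 0.094]
contact_force: [0.8, -0.3, 0.5]
opening: 0.0367
```

send_rows(
  series=[
    [0, 0, 0, 0, 0, 0, 1],
    [0, 0, 0, 0, 0, 0, 1],
    [0, 0, 0, 0, 0, 0, 1],
    [0, 0, 0, 0, 0, 0, 1],
    [0, 0, 0, 0, 0, 0, 1],
  ],
  newtons=15,
)

```text
time: 16.33
tool_pos: [0.5355, 0.0592, 0.0943]
tool_rot: [-3.141, -0.001, 0.094]
contact_force: [0.0, 0.9, 1.9]
opening: 0.0095
```

send_rows(
  series=[
    [0, 0, 0, 0, 0, 0, 1],
    [0, 0, 0, 0, 0, 0, 1],
    [0, 0, 0, 0, 0, 0, 1],
  ],
)

```text
time: 16.58
tool_pos: [0.5354, 0.0592, 0.0942]
tool_rot: [-3.141, -0.001, 0.094]
contact_force: [-1.1, 2.7, 4.3]
opening: 0.0096
```

The tab is gripped (9.6 mm opening). Now swinging it along the hinge arc, keeping the tool vertical.

send_rows(
  series=[
    [0.003, 0, -0.005, 0, 0, 0, 1],
    [0.0035, 0, -0.005, 0, 0, 0, 1],
    [0.004, 0, -0.0045, 0, 0, 0, 1],
    [0.004, 0, -0.0045, 0, 0, 0, 1],
    [0, 0, 0, 0, 0, 0, 1],
  ],
)

```text
time: 17.0
tool_pos: [0.5494, 0.0605, 0.1132]
tool_rot: [-3.141, 0.002, 0.094]
contact_force: [-4.6, 3.5, 3.4]
opening: 0.0101
```

send_rows(
  series=[
    [0.0048, 0, -0.0037, 0, 0, 0, 1],
    [0.0048, 0, -0.0035, 0, 0, 0, 1],
    [0.0053, 0, -0.0028, 0, 0, 0, 1],
    [0.0054, 0, -0.0027, 0, 0, 0, 1],
    [0, 0, 0, 0, 0, 0, 1],
  ],
)

```text
time: 17.42
tool_pos: [0.5701, 0.0624, 0.1259]
tool_rot: [-3.141, 0.001, 0.094]
contact_force: [-3.2, 2.6, 4.6]
opening: 0.0101
```

send_rows(
  series=[
    [0.0057, 0, -0.0018, 0, 0, 0, 1],
    [0.0057, 0, -0.0018, 0, 0, 0, 1],
    [0.006, 0, -0.0008, 0, 0, 0, 1],
    [0.006, 0, -0.0007, 0, 0, 0, 1],
    [0, 0, 0, 0, 0, 0, 1],
  ],
)

```text
time: 17.83
tool_pos: [0.5938, 0.0647, 0.131]
tool_rot: [-3.141, -0.0, 0.094]
contact_force: [-2.9, 4.2, 2.7]
opening: 0.0098
```

send_rows(
  series=[
    [0.004, 0, 0, 0, 0, 0, 1],
    [0, 0, 0, 0, 0, 0, 1],
    [0, 0, 0, 0, 0, 0, 1],
  ],
)

```text
time: 18.08
tool_pos: [0.5973, 0.065, 0.131]
tool_rot: [-3.141, -0.001, 0.094]
contact_force: [-2.9, 3.5, 4.1]
opening: 0.0097
```

```bash
python3 m7.py s6
python3 - <<'E'
from h import *
d=cam("wrist"); save(d,"wrist6")
d=cam("top"); cv2.imwrite("pics/top6.png",cv2.resize(d["color"][90:250,220:470],None,fx=3.2,fy=3.2)[:,:,::-1])
E
```

```text
[0.59728766 0.06499517 0.13102548] [-3.14128790e+00 -8.57435411e-04  9.39113963e-02] [-2.8942928   3.50634593  4.1067325 ]
```

View pics/s6.png

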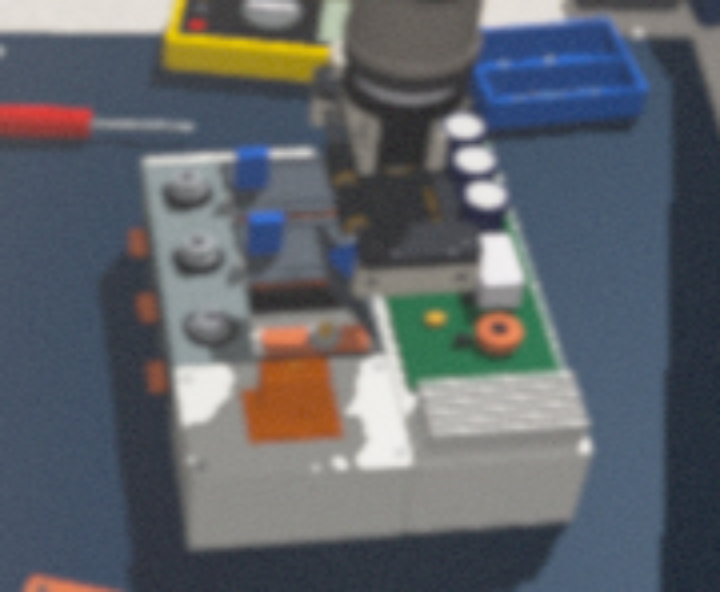

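View pics/wrist6.png

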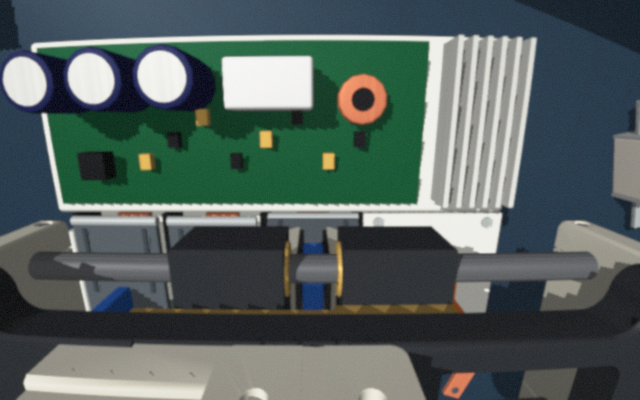

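View pics/top6.png

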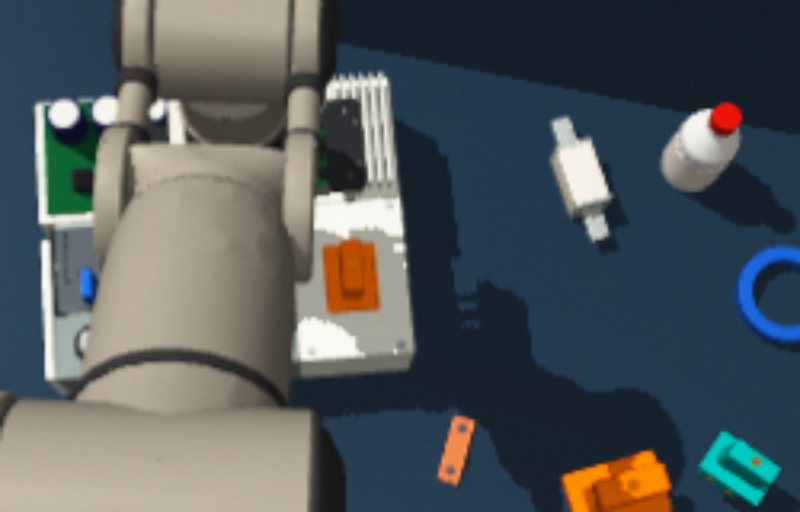

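The pictures show the right bay open with its copper visible at (310,335) in the side crop. The blue tab is between the fingers, the left and middle shrouds are shut, and the plug is flush. I'll let it settle briefly, check and hand in.

send_rows(
  series=[
    [0, 0, 0, 0, 0, 0, 1],
    [0, 0, 0, 0, 0, 0, 1],
    [0, 0, 0, 0, 0, 0, 1],
    [0, 0, 0, 0, 0, 0, 1],
  ],
)

```text
time: 18.57
tool_pos: [0.5973, 0.065, 0.131]
tool_rot: [-3.141, -0.001, 0.094]
contact_force: [-3.4, 5.2, 3.9]
opening: 0.0098
```

Run:
```python
from h import *
o=observe(); print(o["tool_pos"],o["opening"],o["contact_force"])
s=cam("side")
uv=np.array([(x,y) for y in range(110,270) for x in range(280,460)]); c=s["color"][uv[:,1],uv[:,0]].astype(int)
P=bydepth(s,uv); m=(c[:,2]-c[:,0]>60)&(c[:,2]>110)&(P[:,0]<.62)&(P[:,2]>.08)
for y in (.196,.126,.06):
    Q=P[m&(abs(P[:,1]-y)<.025)]; print(y,len(Q),Q.max(0) if len(Q) else 0,Q.min(0) if len(Q) else 0)
m=(c[:,0]-c[:,2]>50)&(c[:,0]>1.4*c[:,1])&(np.hypot(P[:,0]-.539,P[:,1]+.0255)<.035); print("plug z",np.percentile(P[m][:,2],[5,50,98]))
workorder.hand_in()
```

```text
[0.59729466 0.06495756 0.13103949] 0.009822699434710182 [-3.40090834  5.21212457  3.87611992]
0.196 66 [0.53076019 0.2027067  0.12263862] [0.51077021 0.18952209 0.09144089]
0.126 77 [0.53799121 0.1315603  0.12372569] [0.51634779 0.11834659 0.08900898]
0.06 25 [0.57689911 0.06427042 0.15476967] [0.56626856 0.05473476 0.14165971]
plug z [0.08258311 0.09921979 0.13215437]
the job is handed in; nothing more can be done
```

The job is handed in at about 18.6 s of the 67 s allowed, with the right shroud held open. No verdict was reported.

- **Plug:** I pushed the small orange plug home and let go of it. Afterwards its flange top measured 0.088 m and its grip top 0.130 m, as they should be, and it sat centred in the socket.
- **Bolts:** I tapped left, middle, right. The left bolt held at about 19 N and the middle at about 11 N, so both are tight. The right bolt sank about 5 mm and then bore 20 N, so it is the loose one.
- **Right shroud:** I swung it open by its tab to about 1.1 rad. That figure comes from the path of the gripper, not a direct angle measurement. It is still gripped, with the opening at 9.8 mm and steady forces of a few newtons.
- **Other checks:** the left and middle tab tops still stand at about 0.12 m, so those shrouds are shut. I did not measure the driver, meter, fuse, cleaner, tape or link again. The arm never came near them, and those visible in the last pictures had not moved.

No check failed or disagreed.

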